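# Tighten the lid stay's clamp screw with the hex key

### The job

The clamp screw in the foot of the lid stay has worked loose. Take the brass hex key from its wooden rest, feel lightly along the slot of the foot until the key drops into the screw's hex socket, and turn the screw clockwise, a part turn at a time, until it just comes up tight, without forcing it. Then stand the key back in its rest, and leave the other things on the bin's rim where they are.

Things in the scene. Friction and masses are not known exactly. Their poses are not given: they have to be found in the camera images.
- stay_foot: foot of the lid stay: a steel rail 120 x 44 x 24 mm lying on the bin's centre partition, fixed. Origin at the centre of its underside, x along its slot towards the lid, z up. The slot is in its top; the screw is in a slide inside the rail, seen through the slot. The stay's arm rises beyond the slot, from 60 mm past the slot's middle
- slot_mid (a point): middle of the slot, at the rail's top face; axes as stay_foot. Slot 50 mm long (x), 20 mm wide; its floor, the flat face of the slide, lies 6 mm down. The screw's head is flush with that face, its axis on the slot's centre line, anywhere from 14 mm before to 14 mm beyond the middle: where is not measured and must be felt for. Slide and rail do not shift when touched
- screw (a joint): turn of the clamp screw in rad, growing clockwise from above; 0 to 0.5 at the start. Head 24 mm across, hex socket 14.7 mm across flats, 14 mm deep, sharp-edged mouth; at 0 two opposite corners of it lie along the foot's x. It turns with about 0.05 N m, stays where left, and comes up tight against a firm stop at 2.9; over 0.25 N m against the stop is over-tightening. Snug from 2.85
- key_grip (a point): centre of the square handle of the brass hex key, where to grip it: handle 26 x 26 mm, 60 mm tall; the key is 124 mm tall overall, about 0.4 kg, and stands upright in its rest. x and y are square to the handle's flats, z up. Below the handle a collar 23 mm across and 8 mm high, then the hex shank
- key_tip (a point): end of the key's shank, on its axis, 94 mm below key_grip; axes as key_grip. Hex 14 mm across flats, two opposite corners on the x axis; the last 3 mm taper round to 10.6 mm across. In the socket it has about 5 degrees of play either way and stands by itself when let go
- rest_bore (a point): mouth of the key's bore, in the centre of the top of its rest: a fixed hardwood block 64 x 64 x 45 mm on the bin's front ledge. Round bore 19 mm across, 36 mm deep, 2 mm chamfer; z up
- slide_rule: bystander: bamboo slide rule 280 x 40 x 14.5 mm lying along the front of the ledge; origin at the centre of its underside
- triangle: bystander: clear plastic set square with 120 mm legs, 4 mm thick, lying on the ledge; origin within its outline
- pen_tray: bystander: pewter pen tray 190 x 62 x 16 mm with a pen and a pencil, on the ledge; origin at the centre of its underside
- tape_roll: bystander: roll of tape, 48 mm across, 19 mm high, on the ledge
- eraser: bystander: eraser 45 x 22 x 12 mm, on the ledge
- scale_rule: bystander: steel rule 120 x 20 x 4 mm, on the ledge
- lead_tin: bystander: small round tin, 33 mm across, 23 mm high, on the ledge
Not all that is in view belongs to the job. Of the things like the part that bears key_grip, leave any that is green, orange or pink; of the rest the smaller one is meant.

How it is judged:
On the way, in this order (a step that is already met when the one before it is completed fails the run):
1. the key is seated in the screw's socket (z of key_tip in the frame of stay_foot below 0.01 m and horizontal distance between key_tip and stay_foot below 0.022 m), for 0.1 s.
2. the screw is turned until snug (value of joint screw above 2.85 rad), for 0.1 s.
At the end, for the whole second after the job is handed in: The screw is snug (2.85 rad or more), and the key stands still in its rest, let go: tip at least 30 mm down the bore, within 6 mm of its axis, tilted less than 0.15 rad (value of joint screw above 2.85 rad and z of key_tip in the frame of rest_bore below -0.03 m and horizontal distance between key_tip and rest_bore below 0.006 m and angle between key_tip's own z axis and vertical below 0.15 rad and linear speed of hex_key below 0.02 m/s); the robot touches nothing.
It fails at once if the key is pressed on the stay's rail or slide with more than 40 N (contact force between hex_key and stay_slide_c0 above 40 N or contact force between hex_key and stay_slide_c1 above 40 N or contact force between hex_key and stay_foot_c0 above 40 N or contact force between hex_key and stay_foot_c1 above 40 N or contact force between hex_key and stay_foot_c3 above 40 N or contact force between hex_key and stay_foot_c4 above 40 N).
It fails at once if the key is wrenched in the screw's socket (over-tightened, beyond about 0.3 N m, or rammed in): more than 80 N between them (contact force between hex_key and screw above 80 N).
It fails at once if one of the other things on the rim is moved by more than 20 mm (distance of any of slide_rule, triangle, pen_tray, tape_roll, eraser, scale_rule, lead_tin from where it was at the start of the episode above 0.02 m).
It also fails if it takes over 64 s, if anything falls off the work surface, if the arm or the gripper's body presses on something with over 40 N, if the wrist force passes 120 N, or if a joint passes its speed limit or range.

### The arm

A 6-joint arm with a two-finger parallel gripper is mounted at the origin on the work surface. World frame = base frame: x ahead of the robot, y to its left, z up, the work surface at z = 0. Lengths are in m, angles in rad, forces in N, time in s.
With the tool pointing down it reaches from about 0.225 to 0.875 m from the base axis. Payload 3.4 kg.
Tool frame: the origin (TCP) lies between the finger pads; the fingertips stand 25 mm ahead of it and the grasp point (between the pads) lies 6 mm ahead of it (manip.tips_ahead is the distance from the TCP to the fingertips, in m); z points along the fingers, x is the direction in which the jaws open and shut, and the axes are right-handed (so a half turn about z gives the same grasp; the last joint's range is limited). The gripper opens to 85 mm and grips with 20 to 120 N. Pads are 22 mm wide; open, the fingers measure 114 mm over their backs; the gripper's body (76 mm by 85 mm) begins 54 mm behind the grasp point. The pads swing forward as they close: fully open they stand 13 mm farther back than shut.
Start: joints at [-1.292, 0.276, 1.505, -0, 1.361, -0.121], TCP at [0.224, -0.53, 0.256] pointing down, gripper open.
Joint ranges: [-2.89, 2.89], [-0.75, 2.08], [0.22, 2.7], [-1.18, 4.32], [0.11, 2.71], [-2.7, 2.7]. Speed limits (rad/s): [2.57, 2.57, 3.14, 3.14, 3.14, 3.14].

### API

Orientations are given as a unit quaternion [w, x, y, z].
In Python, from rig import manip gives the robot as it stands. The module is installed in compiled form; this text tells all that it offers.
- The arm moves only by the tool send_rows, never from a script. Its argument "plan" is a list of rows, each an object with "linear": the shift along the tool's x, y, z in m, a list of three; "delta_rot": the turn, a rotation vector about the tool's x, y, z in degrees, a list of three; "fingers": the finger opening in m, from 0 to 0.0854. A call has 1 to 12 rows; each row shifts and turns the pose as measured when the row begins, along the tool's axes as they then stand; what a row does not reach is not made up. A row lasts 1/12 s, in which the tool goes at most 41.7 mm and 7.16 degrees, less where a joint would pass 70% of its speed; a pose out of reach is approached as far as the arm can. A call with a gripper value outside its range is refused whole. The fingers move at their own pace and stop on an object; "force" is the grip in N (left out, the last holds). Time passes only in rows, so rows that do not move let the fingers close. It gives the time, the measured TCP pose, the force and the opening at its end, in the units of the state.
- manip.get_state(): the state, without advancing time (a new reading comes with each control period).
- manip.get_image(name): name is "scene" or "side" or "wrist"; returns the picture (384x512x3 uint8, red, green, blue); there is no depth.
- manip.camera_info(name): a dict with "K" (3x3 intrinsics, pixels), "dist" ([k1, k2, p1, p2, k3] as OpenCV has them; the pictures are not rectified), "rvec" (rotation vector, rad) and "tvec" (3), from world to camera coordinates, as OpenCV has them. Camera axes: x right, y down, z forward; pixel columns grow to the right and rows downward; lengths in m; the calibration is good to about 2 mm. A picture is of the moment at which its call begins: read the wrist's pose just before it. camera_info takes no time and is no camera call; for the wrist camera it gives the pose at the moment of the call.
- manip.sign_off(): hands the job in, once; it reports no verdict.
Trained networks look in the newest picture that a camera, given by its name, has taken for a name from the list of things; names that differ only in an ending like _2 or _b are one class to them, and where a whole thing is asked for, a point or a joint stands for the part that bears it (a point fixed in the world has none). Each returns a list of dicts, best first, with "p" (0 to 1); they miss things now and then, are a little off and sometimes report something else, mostly with a low value. They report only what shows in the picture. A call takes as long as a camera call. They do not tell look-alikes from the thing itself.
- manip.find_in(thing, camera): "extent" ([left, top, right, bottom] in pixels, round what is visible of it).
- manip.masks_of(thing, camera): "pixels" (384x512 bool, what is visible of it) and "extent" ([left, top, right, bottom] in pixels, round what is visible of it).
The state is a dict: "clock": time; "qpos": joint angles; "qd": joint speeds; "effort": joint torques, N m; "position": TCP position; "ee_rot": TCP orientation; "contact_force": force on the tool from outside, world axes, zero at the start; "moment": the same for the moment, N m; "width": finger opening in m.
Only numpy, scipy, OpenCV 4.12 (cv2) and the standard library are available. Lean on these libraries where they do the work, as an engineer would, in place of code of your own. Each camera call takes 0.05 s, during which the arm holds its last target. There are 200 camera calls.

## Working session

There is one attempt and no reset: what is moved stays moved. The work goes in short steps, Python scripts to look and compute and a tool call to move; the robot and the scene stay as the last step left them, time stands still between calls to the robot, and variables do not carry over. Pictures are saved under pics/ and viewed, about 8 in all and at most 12, crops included, and the job is handed in when it is done.

Besides the shell and the picture viewer there is one more tool, called as name([rows], argument=value, ...), one row to a line, values as JSON. send_rows: Moves the arm, as the interface text tells. Its arguments: {"type":"object","properties":{"plan":{"type":"array","items":{"type":"object","properties":{"linear":{"type":"array","items":{"type":"number"}},"delta_rot":{"type":"array","items":{"type":"number"}},"fingers":{"type":"number"}}}},"force":{"type":"number"}},"required":["plan"]}

```bash
mkdir -p pics
cat > h.py <<'E'
import numpy as np, cv2
from rig import manip
from scipy.spatial.transform import Rotation as R
def save(name,fn,crop=None,scale=1):
    im=manip.get_image(name)[:,:,::-1].copy()
    if crop: im=im[crop[1]:crop[3],crop[0]:crop[2]]
    if scale!=1: im=cv2.resize(im,None,fx=scale,fy=scale,interpolation=cv2.INTER_CUBIC)
    cv2.imwrite('pics/'+fn,im)
def cam(name):
    c=manip.camera_info(name); Rm=cv2.Rodrigues(np.array(c['rvec'],float))[0]
    return np.array(c['K']),np.array(c['dist'],float),Rm,np.array(c['tvec'],float).ravel(),c
def ray(name,uv):
    K,d,Rm,t,_=cam(name)
    p=cv2.undistortPoints(np.array(uv,float).reshape(-1,1,2),K,d).reshape(-1,2)
    D=np.c_[p,np.ones(len(p))]@Rm
    return -Rm.T@t,D
def onz(name,uv,z):
    o,D=ray(name,uv); return o+D*((z-o[2])/D[:,2:3])
def proj(name,P):
    K,d,Rm,t,c=cam(name)
    return cv2.projectPoints(np.array(P,float).reshape(-1,1,3),np.array(c['rvec'],float),t,K,d)[0].reshape(-1,2)
def tri(obs):
    A=np.zeros((3,3));b=np.zeros(3)
    for n,uv in obs:
        o,D=ray(n,[uv]); d=D[0]/np.linalg.norm(D[0]); M=np.eye(3)-np.outer(d,d); A+=M;b+=M@o
    return np.linalg.solve(A,b)
def st():
    s=manip.get_state(); return s
E
python3 - <<'E'
from h import *
a=[]
for n in ['scene','side']:
    save(n,n+'0.png')
    a.append(cv2.imread('pics/'+n+'0.png'))
    for t in ['key_grip','rest_bore','stay_foot','screw','slide_rule','triangle','pen_tray','tape_roll']:
        try: print(n,t,[(np.round(r['p'],2),np.round(r['extent']).astype(int).tolist()) for r in manip.find_in(t,n)][:5])
        except Exception as e: print(t,e)
    K,d,Rm,t,_=cam(n); print('pos',-Rm.T@t,'fwd',Rm[2],K[0,0])
s=st();print(s['clock'],s['position'],s['ee_rot'],s['contact_force'],manip.tips_ahead)
E
```

```text
scene key_grip [(np.float64(0.96), [180, 141, 201, 181]), (np.float64(0.88), [146, 170, 163, 196]), (np.float64(0.87), [122, 129, 140, 170]), (np.float64(0.73), [150, 147, 165, 176]), (np.float64(0.59), [218, 151, 231, 181])]
scene rest_bore [(np.float64(0.92), [145, 185, 176, 214]), (np.float64(0.49), [159, 223, 220, 310]), (np.float64(0.3), [232, 207, 307, 239])]
scene stay_foot [(np.float64(0.63), [164, 228, 218, 312])]
scene screw [(np.float64(0.62), [198, 247, 207, 255])]
scene slide_rule [(np.float64(0.73), [184, 185, 288, 205]), (np.float64(0.57), [341, 218, 393, 263])]
scene triangle [(np.float64(0.87), [341, 214, 391, 264])]
scene pen_tray [(np.float64(0.97), [232, 206, 309, 240])]
scene tape_roll [(np.float64(0.79), [88, 187, 109, 208])]
pos [1.01308779 0.13391794 0.83147949] fwd [-0.60387403 -0.12221783 -0.78765409] 346.4060737804134
side key_grip [(np.float64(0.98), [312, 161, 332, 190]), (np.float64(0.81), [326, 153, 336, 187]), (np.float64(0.71), [275, 128, 282, 156]), (np.float64(0.68), [336, 130, 349, 174]), (np.float64(0.65), [310, 193, 323, 226])]
side rest_bore [(np.float64(0.87), [265, 146, 292, 175])]
side stay_foot [(np.float64(0.81), [156, 130, 240, 192])]
side screw [(np.float64(0.5), [307, 119, 324, 142])]
side slide_rule [(np.float64(0.73), [248, 176, 300, 244])]
side triangle [(np.float64(0.93), [166, 270, 217, 328])]
side pen_tray [(np.float64(0.82), [203, 196, 259, 256])]
side tape_roll []
pos [0.15049241 0.74428181 0.79771366] fwd [ 0.31176548 -0.70335023 -0.63882763] 398.7525786201931
0.9 [ 0.22381381 -0.52969112  0.256336  ] [ 2.75103193e-05  8.33428907e-01 -5.52626684e-01  5.72374764e-05] [ 0.76349709  0.08609755 -0.41409051] 0.025
```

Run:
```python
import cv2,numpy as np
a=cv2.imread('pics/scene0.png')[110:330,60:330]; b=cv2.imread('pics/side0.png')[90:260,130:380]
a=cv2.resize(a,(400*270//270*1,int(220*400/270))); b=cv2.resize(b,(400,int(170*400/250)))
a=cv2.resize(cv2.imread('pics/scene0.png')[110:330,60:330],(700,570),interpolation=cv2.INTER_CUBIC)
b=cv2.resize(cv2.imread('pics/side0.png')[90:260,130:380],(750,510),interpolation=cv2.INTER_CUBIC)
cv2.imwrite('pics/a.png',a);cv2.imwrite('pics/b.png',b)
```

```text
(no output)
```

View pics/a.png

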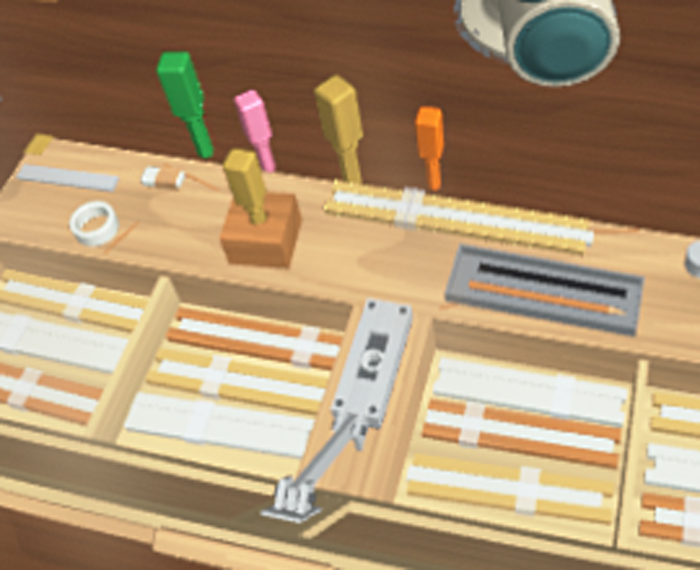

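View pics/b.png

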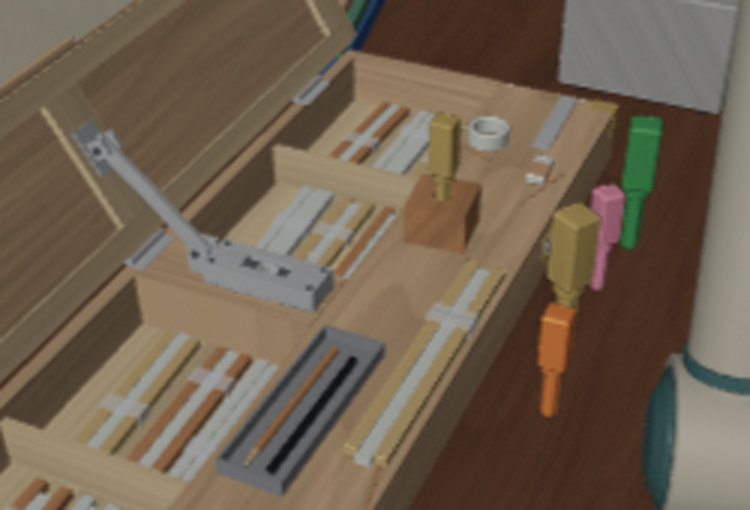

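Scene: three brass-coloured or coloured decoys stand on the floor: big brass (190,160), green (131,150), pink (158,160), orange (225,166). The small brass key stands in the wooden rest at scene (154,181), side (278,139). It is the smaller of the two that aren't green, orange or pink, and it's in the rest, so it is the one meant. Slot and screw are at about scene (204,248), side (219,178).

Run:
```python
from h import *
A=lambda x,y:(x/2.593+60,y/2.591+110)
B=lambda x,y:(x/3+130,y/3+90)
for n,p,q in [('handle',A(245,183),B(445,146)),('slotmid',A(373,357),B(265,264)),('railnear',A(388,302),B(321,292)),
  ('restfront-top corner',A(298,198),B(480,184)),('bigkey',A(340,115),B(573,250))]:
    P=tri([('scene',p),('side',q)]); print(n,P.round(4),proj('scene',P)-p,proj('side',P)-q)
for n in ['scene','side']:
    for t in ['key_grip','rest_bore','stay_foot']:
        for r in manip.masks_of(t,n):
            m=r['pixels']; ys,xs=np.nonzero(m); 
            if len(xs): print(n,t,r['p'],np.round(r['extent']),xs.mean().round(1),ys.mean().round(1), cv2.minAreaRect(np.c_[xs,ys].astype(np.float32)))
```

```text
handle [ 0.5119 -0.2094  0.1716] [[-0.58308236 -0.90747797]] [[-0.6001428   0.68856429]]
slotmid [ 0.6354 -0.0543  0.0975] [[-0.37071265 -0.49135793]] [[-0.39360572  0.32190384]]
railnear [ 0.5717 -0.0548  0.0864] [[0.77863579 1.03620262]] [[ 0.85870931 -0.75282235]]
restfront-top corner [ 0.4771 -0.1829  0.1366] [[-4.06133494 -6.70202553]] [[-4.90499054  5.04775595]]
bigkey [ 0.361  -0.1652  0.1193] [[-0.22424649 -0.36349846]] [[-0.28581363  0.320648  ]]
scene key_grip 0.92 [179. 140. 202. 178.] 190.8 156.9 ((191.135986328125, 159.7480010986328), (41.94864273071289, 16.45746421813965), 79.69515228271484)
scene key_grip 0.81 [147. 165. 163. 195.] 154.5 180.9 ((154.70001220703125, 182.10000610351562), (29.09295082092285, 12.649109840393066), 71.56504821777344)
scene key_grip 0.76 [124. 132. 141. 167.] 130.8 146.8 ((131.65000915527344, 149.9499969482422), (41.425838470458984, 12.649109840393066), 71.56504821777344)
scene key_grip 0.63 [151. 147. 163. 174.] 158.0 157.4 ((158.64707946777344, 160.08824157714844), (31.044557571411133, 9.943960189819336), 75.96376037597656)
scene key_grip 0
[... 638 characters left out ...]
875, 175.0323486328125), (13.805370330810547, 32.442623138427734), 4.39870548248291)
side key_grip 0.54 [309. 193. 322. 228.] 314.8 207.1 ((314.06756591796875, 209.5946044921875), (10.850333213806152, 36.98977279663086), 9.462322235107422)
side rest_bore 0.86 [265. 147. 292. 176.] 277.1 161.6 ((277.1965637207031, 161.1414031982422), (24.83060073852539, 23.50187110900879), 4.763641834259033)
side rest_bore 0.69 [245. 173. 300. 246.] 270.6 212.1 ((271.17352294921875, 211.1558837890625), (16.41305160522461, 79.22748565673828), 32.47119140625)
side stay_foot 0.97 [158. 131. 240. 193.] 201.8 169.6 ((193.97190856933594, 165.54493713378906), (99.5337905883789, 24.909944534301758), 32.0053825378418)
```

```bash
cat >> h.py <<'E'
def Rt(s=None):
    s=s or st(); q=s['ee_rot']; return R.from_quat([q[1],q[2],q[3],q[0]])
def yaw(s=None):
    X=Rt(s).as_matrix()[:,0]; return np.degrees(np.arctan2(X[1],X[0]))
def to(P,yw=None):
    "tool-frame mm to world point P (TCP), and delta_rot deg to be vertical with jaw-axis yaw yw"
    s=st(); r=Rt(s); d=r.inv().apply(np.array(P)-s['position'])*1000
    yw=yaw(s) if yw is None else yw; a=np.radians(yw)
    T=np.array([[np.cos(a),np.sin(a),0],[np.sin(a),-np.cos(a),0],[0,0,-1]])
    rv=np.degrees((r.inv()*R.from_matrix(T)).as_rotvec())
    print('shift mm',d.round(2),'rot deg',rv.round(2),'yaw',round(yaw(s),2),'pos',np.round(s['position'],4),'F',np.round(s['contact_force'],1),'M',np.round(s['moment'],2),'w',round(s['width'],4),'t',round(s['clock'],2),'q6',round(s['qpos'][5],2))
E
python3 - <<'E'
from h import *
K,d,Rm,t,_=cam('wrist'); s=st(); r=Rt(s)
print(r.inv().apply(-Rm.T@t-s['position']), r.inv().apply(Rm[2]), r.inv().apply(Rm[0]),K)
to([0.5,-0.2,0.36])
E
```

```text
[-3.46150762e-05 -6.71367939e-02 -1.17240117e-01] [8.14165307e-04 2.63438855e-01 9.64675752e-01] [ 9.99999529e-01 -7.23558124e-04 -6.46384651e-04] [[294.66197458   0.         257.70828426]
 [  0.         294.66197458 191.97408364]
 [  0.           0.           1.        ]]
shift mm [-196.17 -382.72 -103.69] rot deg [-0. -0.  0.] yaw -67.09 pos [ 0.2238 -0.5297  0.2563] F [-0.7 -0.9  0.2] M [0.   0.03 0.02] w 0.0853 t 1.2 q6 -0.12
```

send_rows([
  {"linear": [-0.015,-0.032,-0.008]},
  {"linear": [-0.015,-0.032,-0.008]},
  {"linear": [-0.015,-0.032,-0.008]},
  {"linear": [-0.015,-0.032,-0.008]},
  {"linear": [-0.015,-0.032,-0.008]},
  {"linear": [-0.015,-0.032,-0.004]},
  {"linear": [-0.015,-0.032,0]},
  {"linear": [-0.015,-0.032,0]},
  {"linear": [-0.015,-0.032,0]},
  {"linear": [-0.015,-0.032,0]},
  {"linear": [-0.015,-0.032,0]},
  {"linear": [-0.015,-0.032,0]},
])

```text
$.plan[0]: bad value
```

Run:
```python
from h import *
to([0.512,-0.209,0.30])
save('wrist','w1.png')
print(proj('wrist',[[0.512,-0.209,0.202]]))
for t in ['key_grip','rest_bore']:
  for r in manip.masks_of(t,'wrist'):
    ys,xs=np.nonzero(r['pixels']); print(t,r['p'],np.round(r['extent']),xs.mean(),ys.mean(),cv2.minAreaRect(np.c_[xs,ys].astype(np.float32)))
```

```text
shift mm [-183.21 -390.27  -43.69] rot deg [-0. -0.  0.] yaw -67.09 pos [ 0.2238 -0.5297  0.2563] F [-0.7 -0.9  0.2] M [0.   0.03 0.02] w 0.0853 t 1.2 q6 -0.12
[[ -55.37834055 -418.62366487]]
key_grip 0.93 [136.   0. 169.  21.] 157.97837837837838 6.889189189189189 ((153.0, 9.0), (18.0, 34.0), 90.0)
```

View pics/w1.png

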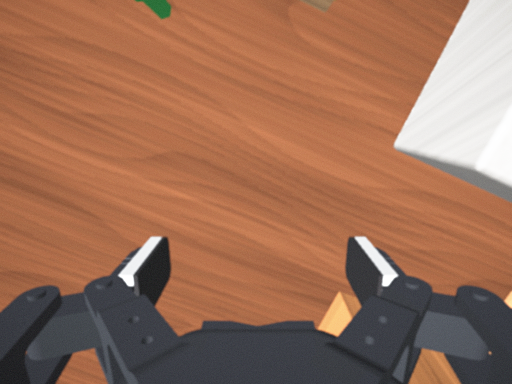

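The move was refused because every row needs all three fields. This view is still from the start pose, so it shows only the green decoy's tip at (155,5). Resending.

send_rows([
  {"linear": [-0.015,-0.032,-0.008],"delta_rot": [0,0,0],"fingers": 0.085},
  {"linear": [-0.015,-0.032,-0.008],"delta_rot": [0,0,0],"fingers": 0.085},
  {"linear": [-0.015,-0.032,-0.008],"delta_rot": [0,0,0],"fingers": 0.085},
  {"linear": [-0.015,-0.032,-0.008],"delta_rot": [0,0,0],"fingers": 0.085},
  {"linear": [-0.015,-0.032,-0.008],"delta_rot": [0,0,0],"fingers": 0.085},
  {"linear": [-0.015,-0.032,-0.004],"delta_rot": [0,0,0],"fingers": 0.085},
  {"linear": [-0.015,-0.032,0],"delta_rot": [0,0,0],"fingers": 0.085},
  {"linear": [-0.015,-0.032,0],"delta_rot": [0,0,0],"fingers": 0.085},
  {"linear": [-0.015,-0.032,0],"delta_rot": [0,0,0],"fingers": 0.085},
  {"linear": [-0.015,-0.032,0],"delta_rot": [0,0,0],"fingers": 0.085},
  {"linear": [-0.015,-0.032,0],"delta_rot": [0,0,0],"fingers": 0.085},
  {"linear": [-0.015,-0.032,0],"delta_rot": [0,0,0],"fingers": 0.085},
])

```text
clock: 2.35
position: [0.5164, -0.2091, 0.3018]
ee_rot: [0.002, 0.829, -0.559, 0.002]
contact_force: [0.7, -0.7, 0.6]
width: 0.0849
```

Run:
```python
from h import *
to([0.512,-0.209,0.30])
save('wrist','w2.png')
print(proj('wrist',[[0.512,-0.209,0.202]]))
for t in ['key_grip','rest_bore']:
  for r in manip.masks_of(t,'wrist'):
    ys,xs=np.nonzero(r['pixels']); print(t,r['p'],np.round(r['extent']),xs.mean(),ys.mean(),cv2.minAreaRect(np.c_[xs,ys].astype(np.float32)))
```

```text
shift mm [-1.81  4.07  1.74] rot deg [ 0.02 -0.36 -0.  ] yaw -67.92 pos [ 0.5164 -0.2091  0.3018] F [ 0.7 -0.7  0.6] M [-0.04  0.02 -0.09] w 0.0849 t 2.35 q6 0.68
[[259.1374061  215.64942673]]
key_grip 0.91 [ 75. 224. 134. 280.] 100.36248331108145 253.94726301735648 ((103.00001525878906, 250.50003051757812), (27.577163696289062, 74.24620819091797), 45.0)
key_grip 0.85 [247. 260. 272. 326.] 256.6836461126005 298.9571045576408 ((257.0, 294.0), (62.0, 24.0), 90.0)
key_grip 0.67 [158. 233. 200. 320.] 178.18399044205495 280.4026284348865 ((178.93795776367188, 277.1610412597656), (26.775806427001953, 87.5838394165039), 17.700428009033203)
key_grip 0.66 [300. 288. 331. 336.] 312.973474801061 311.290450928382 ((312.09716796875, 313.4949645996094), (56.05842590332031, 21.25754165649414), 60.46122360229492)
rest_bore 0.68 [216. 138. 293. 217.] 252.83702064896755 169.62758112094394 ((253.52304077148438, 176.8232421875), (62.92113494873047, 64.31100463867188), 15.018359184265137)
```

View pics/w2.png

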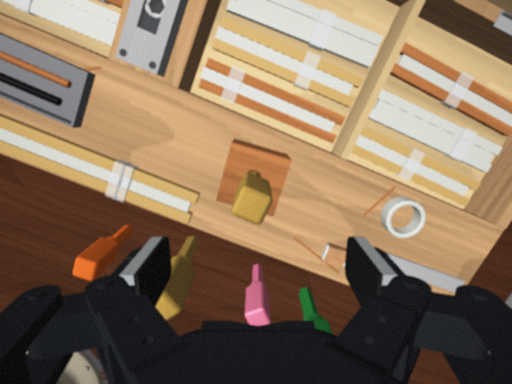

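Wrist view: the brass key stands in the wooden rest, with its handle at (252,197). The big brass decoy (180,280) and the orange, pink and green ones are on the floor nearer the robot. I'll enlarge the key and the foot.

Run:
```python
import cv2,numpy as np
a=cv2.imread('pics/w2.png')
k=cv2.resize(a[130:230,210:300],None,fx=5,fy=5,interpolation=cv2.INTER_CUBIC)
f=cv2.resize(a[0:80,110:170],None,fx=5,fy=5,interpolation=cv2.INTER_CUBIC)
f=np.vstack([f,np.zeros((100,300,3),np.uint8)])
cv2.imwrite('pics/c2.png',np.hstack([k,f]))
```

```text
(no output)
```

View pics/c2.png

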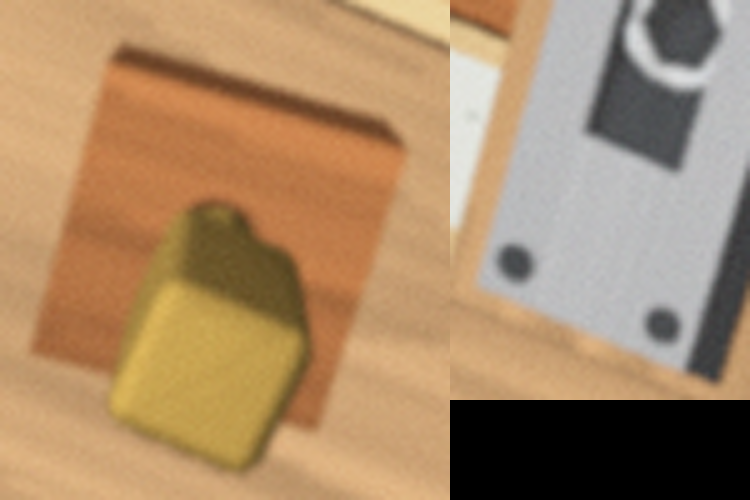

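Run:
```python
from h import *
def rep(nm,uv,zs):
    for z in zs:
        P=onz('wrist',uv,z)[:,:2]; n=len(P); e=np.roll(P,-1,0)-P
        L=np.linalg.norm(e,axis=1)*1000; a=np.degrees(np.arctan2(e[:,1],e[:,0]))
        print(nm,z,'c',P.mean(0).round(4),'L',L.round(1),'ang',a.round(1))
rep('key',[(244.4,186),(271.4,198),(259,224),(232,211.6)],[.195,.202,.21])
rep('rest',[(233,142),(291,160),(273.6,216),(216.6,200)],[.105,.114,.12])
rep('railend',[(115.6,57.6),(157.6,74.4)],[.085,.095,.105])
rep('slotend',[(137,26),(156.4,34.4)],[.085,.095,.105])
rep('screw',[(156.6,6.4)],[.08,.09])
to([0.512,-0.209,0.30])
```

```text
key 0.195 c [ 0.5109 -0.2067] L [23.4 24.  24.1 23.4] ang [-92.4 178.4  86.1  -3.4]
key 0.202 c [ 0.513 -0.206] L [22.7 23.3 23.4 22.7] ang [-92.4 178.4  86.1  -3.4]
key 0.21 c [ 0.5154 -0.2051] L [21.8 22.4 22.5 21.9] ang [-92.4 178.4  86.1  -3.4]
rest 0.105 c [ 0.5106 -0.2077] L [64.7 66.1 66.4 66.8] ang [ -84.9 -173.2   95.8    5.3]
rest 0.114 c [ 0.5126 -0.207 ] L [62.8 64.2 64.5 64.9] ang [ -84.9 -173.2   95.8    5.3]
rest 0.12 c [ 0.5139 -0.2065] L [61.6 62.9 63.2 63.6] ang [ -84.9 -173.2   95.8    5.3]
railend 0.085 c [ 0.5741 -0.0484] L [46.1 46.1] ang [-89.1  90.9]
railend 0.095 c [ 0.5743 -0.0525] L [44.7 44.7] ang [-89.1  90.9]
railend 0.105 c [ 0.5744 -0.0565] L [43.3 43.3] ang [-89.1  90.9]
slotend 0.085 c [ 0.6111 -0.0481] L [20.9 20.9] ang [-90.2  89.8]
slotend 0.095 c [ 0.6102 -0.0521] L [20.3 20.3] ang [-90.2  89.8]
slotend 0.105 c [ 0.6092 -0.0561] L [19.6 19.6] ang [-90.2  89.8]
screw 0.08 c [ 0.6368 -0.0488] L [0.] ang [0.]
screw 0.09 c [ 0.6351 -0.0528] L [0.] ang [0.]
shift mm [-1.52  4.57  1.31] rot deg [ 0.03 -0.31 -0.  ] yaw -67.66 pos [ 0.5168 -0.2087  0.3013] F [ 0.1 -0.6  0.5] M [-0.05  0.04  0.04] w 0.0849 t 2.5 q6 0.68
```

send_rows([
  {"linear": [0,0.004,0],"delta_rot": [0,0,-7],"fingers": 0.085},
  {"linear": [0,0,0],"delta_rot": [0,0,-7],"fingers": 0.085},
  {"linear": [0,0,0],"delta_rot": [0,0,-7],"fingers": 0.085},
  {"linear": [0,0,0],"delta_rot": [0,0,-7],"fingers": 0.085},
  {"linear": [0,0,0],"delta_rot": [0,0,-7],"fingers": 0.085},
  {"linear": [0,0,0],"delta_rot": [0,0,-7],"fingers": 0.085},
  {"linear": [0,0,0],"delta_rot": [0,0,-7],"fingers": 0.085},
  {"linear": [0,0,0],"delta_rot": [0,0,-7],"fingers": 0.085},
  {"linear": [0,0,0],"delta_rot": [0,0,-7],"fingers": 0.085},
  {"linear": [0,0,0],"delta_rot": [0,0,-7],"fingers": 0.085},
  {"linear": [0,0,0],"delta_rot": [0,0,-7],"fingers": 0.085},
  {"linear": [0,0,0],"delta_rot": [0,0,-7],"fingers": 0.085},
])

```text
clock: 3.5
position: [0.5021, -0.2229, 0.3011]
ee_rot: [0.006, 0.987, 0.159, -0.005]
contact_force: [0.3, -0.8, -0.3]
width: 0.0848
```

send_rows([
  {"linear": [0,0,0],"delta_rot": [0,0,-7],"fingers": 0.085},
  {"linear": [0,0,0],"delta_rot": [0,0,-7],"fingers": 0.085},
  {"linear": [0,0,0],"delta_rot": [0,0,-7],"fingers": 0.085},
  {"linear": [0,0,0],"delta_rot": [0,0,-7],"fingers": 0.085},
  {"linear": [0,0,0],"delta_rot": [0,0,-7],"fingers": 0.085},
  {"linear": [0,0,0],"delta_rot": [0,0,-7],"fingers": 0.085},
  {"linear": [0,0,0],"delta_rot": [0,0,-7],"fingers": 0.085},
  {"linear": [0,0,0],"delta_rot": [0,0,-7],"fingers": 0.085},
  {"linear": [0,0,0],"delta_rot": [0,0,-7],"fingers": 0.085},
  {"linear": [0,0,0],"delta_rot": [0,0,0],"fingers": 0.085},
])

```text
clock: 4.33
position: [0.4908, -0.2361, 0.3014]
ee_rot: [0.002, 0.75, 0.661, -0.012]
contact_force: [-0.3, -0.5, 0.1]
width: 0.0846
```

Run:
```python
from h import *
to([0.5125,-0.207,0.178],87)
save('wrist','w3.png')
a=cv2.imread('pics/w3.png')
k=cv2.resize(a[140:300,170:340],None,fx=3,fy=3,interpolation=cv2.INTER_CUBIC)
cv2.imwrite('pics/c3.png',k)
```

```text
shift mm [ 34.06  19.34 122.5 ] rot deg [-0.75  1.13 -4.25] yaw 82.76 pos [ 0.4908 -0.2361  0.3014] F [-0.3 -0.5  0.1] M [-0.04  0.01  0.03] w 0.0846 t 4.33 q6 -2.0
```

View pics/c3.png

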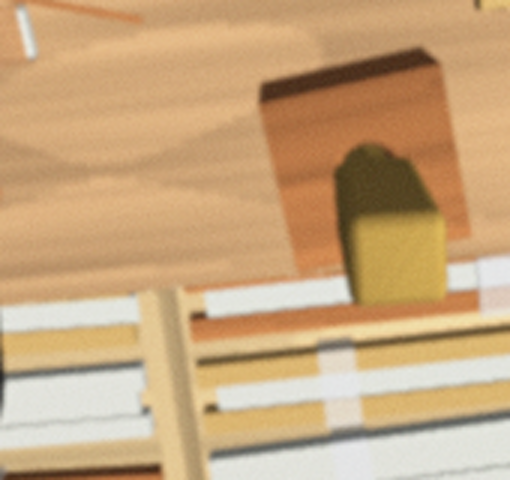

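Crop: the key handle's top face is squarish, centred at about pixel (303,226), inside the rest. Now measuring it.

Run:
```python
from h import *
def rep(nm,uv,zs):
    for z in zs:
        P=onz('wrist',uv,z)[:,:2]; n=len(P); e=np.roll(P,-1,0)-P
        L=np.linalg.norm(e,axis=1)*1000; a=np.degrees(np.arctan2(e[:,1],e[:,0]))
        print(nm,z,'c',P.mean(0).round(4),'L',L.round(1),'ang',a.round(1))
C=lambda x,y:(x/3+170,y/3+140)
rep('key',[C(357,215),C(443,213),C(445,302),C(357,305)],[.202])
rep('rest',[C(262,103),C(440,68),C(470,235),C(298,274)],[.114])
to([0.5125,-0.207,0.178],86)
```

```text
key 0.202 c [ 0.5147 -0.2049] L [22.1 24.8 23.2 25.1] ang [ 84.3  -3.3 -94.8 174.1]
rest 0.114 c [ 0.5155 -0.2055] L [63.  62.7 64.4 65.6] ang [  94.1    5.4  -83.3 -175.7]
shift mm [ 34.29  19.26 122.51] rot deg [-0.75  1.15 -3.49] yaw 82.52 pos [ 0.4908 -0.2362  0.3014] F [-0.2 -0.7  0.1] M [ 0.02 -0.05  0.02] w 0.0849 t 4.38 q6 -2.0
```

send_rows([
  {"linear": [0.018,0.011,0.01],"delta_rot": [-0.75,1.1,-3],"fingers": 0.07},
  {"linear": [0.018,0.011,0.02],"delta_rot": [0,0,0],"fingers": 0.07},
  {"linear": [0,0,0.02],"delta_rot": [0,0,0],"fingers": 0.07},
  {"linear": [0,0,0],"delta_rot": [0,0,0],"fingers": 0.07},
])

```text
clock: 4.72
position: [0.5158, -0.2062, 0.2513]
ee_rot: [0.003, 0.74, 0.672, -0.0]
contact_force: [0.1, 0.2, 0.0]
width: 0.0699
```

Run:
```python
from h import *
to([0.5138,-0.2055,0.178],85.5)
```

```text
shift mm [ 0.82 -2.39 73.33] rot deg [ 0.24  0.23 -0.98] yaw 84.52 pos [ 0.5158 -0.2062  0.2513] F [0.1 0.2 0. ] M [-0.07  0.02 -0.02] w 0.0699 t 4.72 q6 -1.98
```

send_rows([
  {"linear": [0.001,-0.002,0.02],"delta_rot": [0,0,-1],"fingers": 0.07},
  {"linear": [0,0,0.02],"delta_rot": [0,0,0],"fingers": 0.07},
  {"linear": [0,0,0.015],"delta_rot": [0,0,0],"fingers": 0.07},
  {"linear": [0,0,0.012],"delta_rot": [0,0,0],"fingers": 0.07},
  {"linear": [0,0,0.006],"delta_rot": [0,0,0],"fingers": 0.07},
  {"linear": [0,0,0],"delta_rot": [0,0,0],"fingers": 0.045},
])

```text
clock: 5.22
position: [0.514, -0.2098, 0.1803]
ee_rot: [0.006, 0.74, 0.673, -0.0]
contact_force: [0.3, 0.1, 0.1]
width: 0.0589
```

Run:
```python
from h import *
to([0.5138,-0.2055,0.178],85.5)
```

```text
shift mm [ 4.23 -0.64  2.22] rot deg [ 0.47  0.46 -0.93] yaw 84.57 pos [ 0.514  -0.2098  0.1803] F [0.3 0.1 0.1] M [ 0.01 -0.02  0.  ] w 0.0589 t 5.22 q6 -1.98
```

send_rows([
  {"linear": [0.004,-0.0005,0.002],"delta_rot": [0.4,0.4,-1],"fingers": 0.045},
  {"linear": [0,0,0],"delta_rot": [0,0,0],"fingers": 0.04},
])

```text
clock: 5.38
position: [0.5142, -0.2066, 0.1797]
ee_rot: [0.001, 0.734, 0.679, 0.0]
contact_force: [0.6, 1.2, -0.4]
width: 0.04
```

Run:
```python
from h import *
to([0.5138,-0.2055,0.178],85.5)
```

```text
shift mm [ 1.05 -0.52  1.65] rot deg [ 0.13  0.08 -0.  ] yaw 85.5 pos [ 0.5142 -0.2066  0.1797] F [ 0.6  1.2 -0.4] M [0.04 0.04 0.02] w 0.04 t 5.38 q6 -2.0
```

send_rows([
  {"linear": [0.001,0,0.001],"delta_rot": [0,0,0],"fingers": 0.03},
  {"linear": [0,0,0],"delta_rot": [0,0,0],"fingers": 0.02},
  {"linear": [0,0,0],"delta_rot": [0,0,0],"fingers": 0.015},
  {"linear": [0,0,0],"delta_rot": [0,0,0],"fingers": 0.015},
  {"linear": [0,0,0],"delta_rot": [0,0,0],"fingers": 0.015},
], force=50)

```text
clock: 5.8
position: [0.5147, -0.2057, 0.1799]
ee_rot: [0.002, 0.735, 0.679, 0.0]
contact_force: [0.6, -0.3, -2.2]
width: 0.0251
```

Run:
```python
from h import *
to([0.5138,-0.2055,0.178],85.5)
```

```text
shift mm [ 0.12 -0.93  1.93] rot deg [ 0.21  0.13 -0.04] yaw 85.46 pos [ 0.5147 -0.2057  0.1799] F [ 0.6 -0.3 -2.2] M [ 0.   -0.07 -0.  ] w 0.0251 t 5.8 q6 -2.0
```

send_rows([
  {"linear": [0,0,-0.005],"delta_rot": [0,0,0],"fingers": 0.015},
  {"linear": [0,0,-0.012],"delta_rot": [0,0,0],"fingers": 0.015},
  {"linear": [0,0,-0.015],"delta_rot": [0,0,0],"fingers": 0.015},
  {"linear": [0,0,-0.02],"delta_rot": [0,0,0],"fingers": 0.015},
  {"linear": [0,0,-0.02],"delta_rot": [0,0,0],"fingers": 0.015},
  {"linear": [0.025,0.01,-0.005],"delta_rot": [0,0,0],"fingers": 0.015},
  {"linear": [0.03,0.015,0],"delta_rot": [0,0,0],"fingers": 0.015},
  {"linear": [0.03,0.015,0],"delta_rot": [0,0,0],"fingers": 0.015},
  {"linear": [0.03,0.015,0],"delta_rot": [0,0,0],"fingers": 0.015},
  {"linear": [0.025,0.015,0],"delta_rot": [0,0,0],"fingers": 0.015},
  {"linear": [0.01,0.005,0],"delta_rot": [0,0,0],"fingers": 0.015},
  {"linear": [0,0,0],"delta_rot": [0,0,0],"fingers": 0.015},
])

```text
clock: 6.8
position: [0.6044, -0.0582, 0.2607]
ee_rot: [0.003, 0.736, 0.677, 0.0]
contact_force: [0.8, 0.3, -4.0]
width: 0.0258
```

Run:
```python
from h import *
to([0.635,-0.0525,0.22],85.5)
save('wrist','w4.png')
s=proj('wrist',[[0.635,-0.0525,0.088]])[0]; print(s)
a=cv2.imread('pics/w4.png')
x,y=int(s[0]),int(s[1]); x0=max(0,x-50); y0=max(0,y-40); print(x0,y0)
k=cv2.resize(a[y0:y0+80,x0:x0+80],(480,480),interpolation=cv2.INTER_CUBIC)
t=cv2.resize(a[130:330,200:320],(288,480))
cv2.imwrite('pics/c4.png',np.hstack([k,t]))
```

```text
shift mm [ 8.44 29.83 40.82] rot deg [ 0.23  0.2  -0.35] yaw 85.15 pos [ 0.6044 -0.0582  0.2607] F [ 0.8  0.3 -4. ] M [ 0.03  0.04 -0.  ] w 0.0258 t 6.8 q6 -1.69
[267.14015281 207.65053475]
217 167
```

View pics/c4.png

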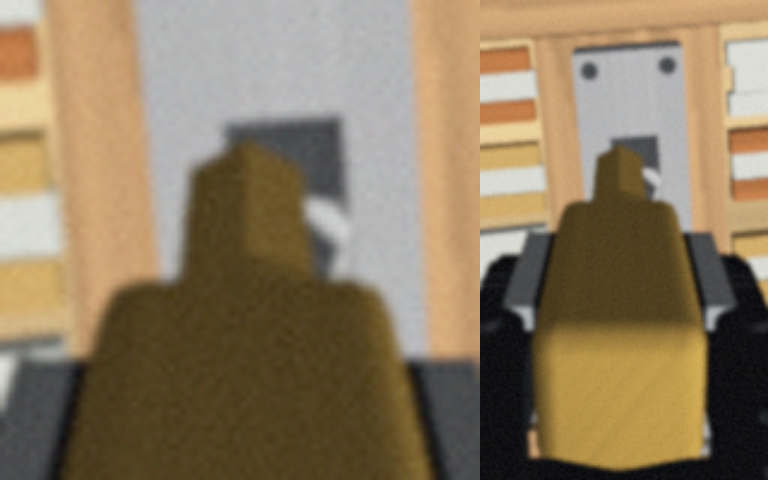

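The shank shows one edge facing the camera, so its hex corners lie along tool y. The key hides the screw; backing off 40 mm to see the socket.

send_rows([
  {"linear": [0.004,-0.02,0],"delta_rot": [0,0,0],"fingers": 0.015},
  {"linear": [0.002,-0.018,0],"delta_rot": [0,0,0],"fingers": 0.015},
  {"linear": [0,0,0],"delta_rot": [0,0,0],"fingers": 0.015},
])

```text
clock: 7.1
position: [0.5638, -0.0526, 0.2592]
ee_rot: [0.002, 0.737, 0.676, -0.003]
contact_force: [0.1, -0.3, -3.5]
width: 0.0257
```

Run:
```python
from h import *
to([0.635,-0.0525,0.22],85.5)
save('wrist','w5.png')
s=proj('wrist',[[0.635,-0.0525,0.088]])[0]; print(s)
a=cv2.imread('pics/w5.png')
x,y=int(s[0]),int(s[1]); x0=max(0,x-40); y0=max(0,y-45); print(x0,y0)
cv2.imwrite('pics/c5.png',cv2.resize(a[y0:y0+75,x0:x0+75],(600,600),interpolation=cv2.INTER_CUBIC))
```

```text
shift mm [ 6.49 70.95 39.07] rot deg [-0.05  0.44 -0.41] yaw 85.09 pos [ 0.5638 -0.0526  0.2592] F [ 0.1 -0.3 -3.5] M [ 0.02  0.05 -0.02] w 0.0257 t 7.1 q6 -1.69
[265.0298985  242.89957168]
225 197
```

View pics/c5.png

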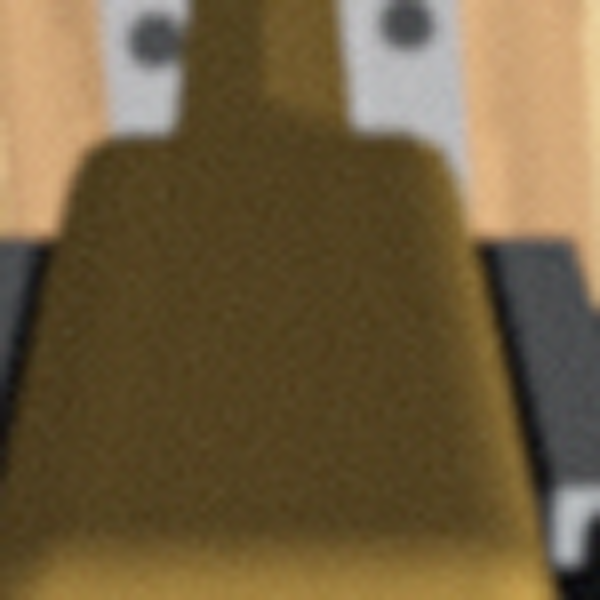

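Image down is +x, so I backed off the wrong way and only the key shows. Moving forward instead.

send_rows([
  {"linear": [0,0.03,0],"delta_rot": [0,0,0],"fingers": 0.015},
  {"linear": [0,0.03,0],"delta_rot": [0,0,0],"fingers": 0.015},
  {"linear": [0,0.028,0],"delta_rot": [0,0,0],"fingers": 0.015},
  {"linear": [0,0,0],"delta_rot": [0,0,0],"fingers": 0.015},
])

```text
clock: 7.48
position: [0.6535, -0.0666, 0.26]
ee_rot: [0.005, 0.739, 0.674, -0.003]
contact_force: [0.7, -0.0, -4.1]
width: 0.0257
```

Run:
```python
from h import *
to([0.635,-0.0525,0.22],85.5)
save('wrist','w6.png')
s=proj('wrist',[[0.635,-0.0525,0.088]])[0]; print(s)
a=cv2.imread('pics/w6.png')
x,y=int(s[0]),int(s[1]); x0=max(0,x-40); y0=max(0,y-55); print(x0,y0)
cv2.imwrite('pics/c6.png',cv2.resize(a[y0:y0+80,x0:x0+80],(600,600),interpolation=cv2.INTER_CUBIC))
```

```text
shift mm [ 12.81 -19.79  39.76] rot deg [ 0.16  0.65 -0.76] yaw 84.74 pos [ 0.6535 -0.0666  0.26  ] F [ 0.7 -0.  -4.1] M [ 0.01 -0.1  -0.02] w 0.0257 t 7.48 q6 -1.68
[272.16163619 163.34301598]
232 108
```

View pics/c6.png

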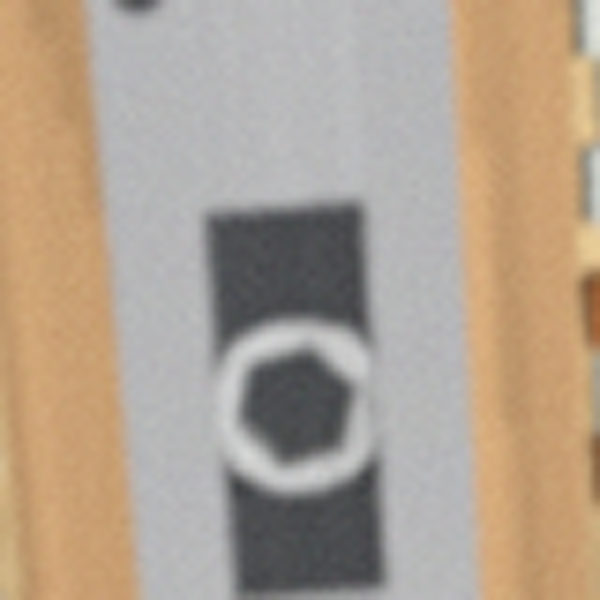

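Crop: the slot runs from (207,213) to (384,583) and the screw head is at crop (297,406), with a clear hex socket. Corners are at about (312,347) and (293,465). Fitting a hexagon now.

Run:
```python
from h import *
from scipy.optimize import least_squares
C=lambda x,y:(x/7.5+232-.4,y/7.5+108-.4)
for z in [.089,.093,.097]:
    P=onz('wrist',[C(207,213),C(362,204),C(384,583),C(240,593)],z)[:,:2]
    e=np.roll(P,-1,0)-P
    print(z,P.mean(0).round(4),(np.linalg.norm(e,axis=1)*1e3).round(1),np.degrees(np.arctan2(e[:,1],e[:,0])).round(1))
a=cv2.cvtColor(cv2.imread('pics/c6.png'),cv2.COLOR_BGR2GRAY)
m=(a<130).astype(np.uint8); n,l,s,c=cv2.connectedComponentsWithStats(m); i=l[406,297]; print(s[i],c[i])
cs=max(cv2.findContours((l==i).astype(np.uint8),0,cv2.CHAIN_APPROX_NONE)[0],key=len).reshape(-1,2)
P=onz('wrist',[C(*p) for p in cs],.087)[:,:2]*1000
def f(p):
    d=P-p[:2]; th=np.arctan2(d[:,1],d[:,0])-p[2]
    ph=(th+np.pi/6)%(np.pi/3)-np.pi/6   # 0 at corner
    return np.hypot(*d.T)*np.cos(np.pi/6-np.abs(ph))-p[3]
b=min((least_squares(f,[*P.mean(0),t,7]) for t in np.radians([0,15,30,45])),key=lambda r:r.cost)
print(b.x[:2],'corner deg',np.degrees(b.x[2])%60,'apothem',b.x[3],'rms',np.sqrt(2*b.cost/len(P)))
```

```text
0.089 [ 0.6327 -0.0531] [19.9 50.2 19.4 50.6] [ 88.1  -0.8 -90.9 179.9]
0.093 [ 0.632  -0.0532] [19.7 49.5 19.1 49.9] [ 88.1  -0.8 -90.9 179.9]
0.097 [ 0.6314 -0.0533] [19.4 48.8 18.8 49.2] [ 88.1  -0.8 -90.9 179.9]
[ 242  350  111  113 9193] [296.78886109 405.51289024]
[633.45414261 -53.35089552] corner deg 42.434880060276 apothem 6.798906706322364 rms 0.17199459214075025
```

send_rows([
  {"linear": [0.006,-0.01,0],"delta_rot": [0.1,0.6,4],"fingers": 0.015},
  {"linear": [0.006,-0.01,0],"delta_rot": [0,0,4],"fingers": 0.015},
  {"linear": [0,0,0.01],"delta_rot": [0,0,4],"fingers": 0.015},
  {"linear": [0,0,0.01],"delta_rot": [0,0,0],"fingers": 0.015},
  {"linear": [0,0,0.01],"delta_rot": [0,0,0],"fingers": 0.015},
  {"linear": [0,0,0],"delta_rot": [0,0,0],"fingers": 0.015},
])

```text
clock: 8.03
position: [0.6303, -0.058, 0.2272]
ee_rot: [-0.001, 0.809, 0.588, -0.003]
contact_force: [-0.5, -0.6, -4.6]
width: 0.0257
```

Run:
```python
from h import *
s=st(); r=Rt(s)
for v in [(0,-.0053,.102),(0,0,.102),(0,-.008,.097),(0,-.0053,.098),(0,-.0073,.102)]: print(v,proj('wrist',[s['position']+r.apply(v)]).round(1))
to([0.6335,-0.0533,0.2],72.4)
```

```text
(0, -0.0053, 0.102) [[257.2 193.1]]
(0, 0, 0.102) [[257.2 199.7]]
(0, -0.008, 0.097) [[257.2 191.4]]
(0, -0.0053, 0.098) [[257.2 194.5]]
(0, -0.0073, 0.102) [[257.2 190.6]]
shift mm [ 5.64  1.74 27.21] rot deg [-0.28  0.27 -0.4 ] yaw 72.0 pos [ 0.6303 -0.058   0.2272] F [-0.5 -0.6 -4.6] M [0.   0.03 0.03] w 0.0257 t 8.03 q6 -1.46
```

send_rows([
  {"linear": [0.0054,0.0027,0.01],"delta_rot": [-0.3,0.3,-0.4],"fingers": 0.015},
  {"linear": [0,0,0.01],"delta_rot": [0,0,0],"fingers": 0.015},
  {"linear": [0,0,0.007],"delta_rot": [0,0,0],"fingers": 0.015},
  {"linear": [0,0,0],"delta_rot": [0,0,0],"fingers": 0.015},
])

```text
clock: 8.37
position: [0.6338, -0.0555, 0.198]
ee_rot: [-0.0, 0.806, 0.592, -0.001]
contact_force: [-1.1, 0.5, -4.6]
width: 0.0254
```

Run:
```python
from h import *
to([0.6345,-0.0536,0.189],72.4)
```

```text
shift mm [2.01 0.09 9.02] rot deg [-0.05  0.05  0.15] yaw 72.55 pos [ 0.6338 -0.0555  0.198 ] F [-1.1  0.5 -4.6] M [ 0.02  0.02 -0.03] w 0.0254 t 8.37 q6 -1.46
```

send_rows([
  {"linear": [0.002,0,0.003],"delta_rot": [0,0,0],"fingers": 0.015},
  {"linear": [0.0005,0,0.003],"delta_rot": [0,0,0],"fingers": 0.015},
  {"linear": [0,0,0],"delta_rot": [0,0,0],"fingers": 0.015},
])

```text
clock: 8.62
position: [0.6346, -0.0535, 0.1914]
ee_rot: [-0.0, 0.806, 0.592, -0.001]
contact_force: [-0.3, -0.3, -4.0]
width: 0.0253
```

Run:
```python
from h import *
to([0.6345,-0.0536,0.189],72.4)
```

```text
shift mm [-0.12 -0.08  2.42] rot deg [-0.07  0.08  0.16] yaw 72.56 pos [ 0.6346 -0.0535  0.1914] F [-0.3 -0.3 -4. ] M [ 0.04 -0.04  0.01] w 0.0253 t 8.62 q6 -1.46
```

send_rows([
  {"linear": [0,0,0.0015],"delta_rot": [0,0,0],"fingers": 0.015},
  {"linear": [0,0,0.0015],"delta_rot": [0,0,0],"fingers": 0.015},
  {"linear": [0,0,0],"delta_rot": [0,0,0],"fingers": 0.015},
])

```text
clock: 8.87
position: [0.6352, -0.0535, 0.1891]
ee_rot: [0.001, 0.806, 0.592, -0.0]
contact_force: [-0.3, -0.1, -3.7]
width: 0.0255
```

send_rows([
  {"linear": [0,0,0.0015],"delta_rot": [0,0,0],"fingers": 0.015},
  {"linear": [0,0,0],"delta_rot": [0,0,0],"fingers": 0.015},
])

```text
clock: 9.03
position: [0.6356, -0.0536, 0.1887]
ee_rot: [0.001, 0.806, 0.592, 0.0]
contact_force: [-0.6, 0.7, -3.1]
width: 0.0259
```

Run:
```python
from h import *
to([0.6345,-0.0536,0.189],72.4)
```

```text
shift mm [-0.34 -1.   -0.31] rot deg [0.12 0.07 0.19] yaw 72.59 pos [ 0.6356 -0.0536  0.1887] F [-0.6  0.7 -3.1] M [-0.01  0.09  0.02] w 0.0259 t 9.03 q6 -1.46
```

send_rows([
  {"linear": [-0.0003,-0.001,0.002],"delta_rot": [0,0,0],"fingers": 0.015},
  {"linear": [0,0,0.002],"delta_rot": [0,0,0],"fingers": 0.015},
])

```text
clock: 9.2
position: [0.6365, -0.0539, 0.1863]
ee_rot: [0.003, 0.806, 0.592, 0.002]
contact_force: [1.3, -0.2, -1.8]
width: 0.0257
```

Run:
```python
from h import *
to([0.6345,-0.0536,0.189],72.4)
```

```text
shift mm [-0.26 -1.95 -2.71] rot deg [0.47 0.03 0.19] yaw 72.59 pos [ 0.6365 -0.0539  0.1863] F [ 1.3 -0.2 -1.8] M [-0.08 -0.15  0.06] w 0.0257 t 9.2 q6 -1.46
```

send_rows([
  {"linear": [0,-0.001,0.002],"delta_rot": [0.4,0,0],"fingers": 0.015},
  {"linear": [0,0,0.002],"delta_rot": [0,0,0],"fingers": 0.015},
])

```text
clock: 9.37
position: [0.6374, -0.0543, 0.1844]
ee_rot: [0.003, 0.806, 0.592, 0.002]
contact_force: [-0.0, -0.5, -3.3]
width: 0.0252
```

Run:
```python
from h import *
to([0.6345,-0.0536,0.189],72.4)
```

```text
shift mm [-0.26 -2.97 -4.63] rot deg [0.41 0.01 0.19] yaw 72.59 pos [ 0.6374 -0.0543  0.1844] F [-0.  -0.5 -3.3] M [-0.   -0.03 -0.02] w 0.0252 t 9.37 q6 -1.46
```

send_rows([
  {"linear": [0,-0.0015,0],"delta_rot": [0.4,0,0],"fingers": 0.015},
  {"linear": [0,0,0],"delta_rot": [0,0,0],"fingers": 0.015},
])

```text
clock: 9.53
position: [0.6376, -0.0543, 0.1838]
ee_rot: [0.001, 0.806, 0.592, 0.001]
contact_force: [1.1, -1.3, -3.0]
width: 0.0251
```

Run:
```python
from h import *
to([0.6345,-0.0536,0.189],72.4)
s=st();print(s['effort'],s['qpos'])
```

```text
shift mm [-0.23 -3.15 -5.2 ] rot deg [0.2  0.   0.18] yaw 72.58 pos [ 0.6376 -0.0543  0.1838] F [ 1.1 -1.3 -3. ] M [-0.06 -0.36  0.04] w 0.0251 t 9.53 q6 -1.46
[ 1.35516250e-01 -5.09157658e+01 -2.39577895e+01  8.26137893e-04
  5.23532052e-01 -5.84489273e-03] [-1.93458118e-01  4.15495608e-01  1.47481628e+00 -4.11499396e-04
  1.24788782e+00 -1.46014113e+00]
```

send_rows([
  {"linear": [0,0.0005,0.002],"delta_rot": [0.2,0,0],"fingers": 0.015},
  {"linear": [0,0,0.002],"delta_rot": [0,0,0],"fingers": 0.015},
  {"linear": [0,0,0.002],"delta_rot": [0,0,0],"fingers": 0.015},
])

```text
clock: 9.78
position: [0.638, -0.0544, 0.1766]
ee_rot: [-0.001, 0.806, 0.592, -0.0]
contact_force: [1.9, -0.1, -2.4]
width: 0.0257
```

Run:
```python
from h import *
to([0.637,-0.0536,0.175],72.4)
```

```text
shift mm [ 0.48 -1.24  1.64] rot deg [-0.1  -0.01  0.17] yaw 72.57 pos [ 0.638  -0.0544  0.1766] F [ 1.9 -0.1 -2.4] M [-0.11 -0.46 -0.  ] w 0.0257 t 9.78 q6 -1.46
```

send_rows([
  {"linear": [0,0.001,0],"delta_rot": [0,0,0],"fingers": 0.015},
  {"linear": [0,0,0],"delta_rot": [0,0,3],"fingers": 0.015},
  {"linear": [0,0,0],"delta_rot": [0,0,3],"fingers": 0.015},
  {"linear": [0,0,0],"delta_rot": [0,0,3],"fingers": 0.015},
  {"linear": [0,0,0],"delta_rot": [0,0,3],"fingers": 0.015},
  {"linear": [0,0,0],"delta_rot": [0,0,0],"fingers": 0.015},
])

```text
clock: 10.28
position: [0.6385, -0.0551, 0.175]
ee_rot: [-0.001, 0.866, 0.5, -0.002]
contact_force: [1.9, 0.2, -2.9]
width: 0.0251
```

Run:
```python
from h import *
to([0.637,-0.0536,0.175])
```

```text
shift mm [ 0.58 -2.07 -0.03] rot deg [-0.24  0.13 -0.  ] yaw 60.06 pos [ 0.6385 -0.0551  0.175 ] F [ 1.9  0.2 -2.9] M [-0.11 -0.38 -0.  ] w 0.0251 t 10.28 q6 -1.24
```

send_rows([
  {"linear": [0,0.0005,-0.0005],"delta_rot": [0,0,4],"fingers": 0.015},
  {"linear": [0,0,0],"delta_rot": [0,0,4],"fingers": 0.015},
  {"linear": [0,0,0],"delta_rot": [0,0,4],"fingers": 0.015},
  {"linear": [0,0,0],"delta_rot": [0,0,4],"fingers": 0.015},
  {"linear": [0,0,0],"delta_rot": [0,0,4],"fingers": 0.015},
  {"linear": [0,0,0],"delta_rot": [0,0,4],"fingers": 0.015},
])

```text
clock: 10.78
position: [0.638, -0.0559, 0.175]
ee_rot: [-0.001, 0.952, 0.305, -0.004]
contact_force: [1.7, 0.3, -2.4]
width: 0.0253
```

Run:
```python
from h import *
to([0.637,-0.0536,0.175])
```

```text
shift mm [ 0.51 -2.49 -0.02] rot deg [-0.2  0.4 -0. ] yaw 35.56 pos [ 0.638  -0.0559  0.175 ] F [ 1.7  0.3 -2.4] M [-0.18 -0.31  0.03] w 0.0253 t 10.78 q6 -0.81
```

send_rows([
  {"linear": [0,0.0005,0],"delta_rot": [0,0,4],"fingers": 0.015},
  {"linear": [0,0,0],"delta_rot": [0,0,4],"fingers": 0.015},
  {"linear": [0,0,0],"delta_rot": [0,0,4],"fingers": 0.015},
  {"linear": [0,0,0],"delta_rot": [0,0,4],"fingers": 0.015},
  {"linear": [0,0,0],"delta_rot": [0,0,4],"fingers": 0.015},
  {"linear": [0,0,0],"delta_rot": [0,0,4],"fingers": 0.015},
  {"linear": [0,0,0],"delta_rot": [0,0,4],"fingers": 0.015},
  {"linear": [0,0,0],"delta_rot": [0,0,4],"fingers": 0.015},
  {"linear": [0,0,0],"delta_rot": [0,0,4],"fingers": 0.015},
  {"linear": [0,0,0],"delta_rot": [0,0,4],"fingers": 0.015},
])

```text
clock: 11.62
position: [0.6366, -0.0565, 0.1749]
ee_rot: [0.001, 0.999, -0.048, -0.006]
contact_force: [1.1, 0.4, -2.0]
width: 0.0255
```

Run:
```python
from h import *
to([0.637,-0.0536,0.175])
```

```text
shift mm [ 0.16 -2.98 -0.06] rot deg [0.18 0.69 0.  ] yaw -5.54 pos [ 0.6366 -0.0565  0.1749] F [ 1.1  0.4 -2. ] M [-0.13 -0.37  0.06] w 0.0255 t 11.62 q6 -0.1
```

send_rows([
  {"linear": [0,0,0],"delta_rot": [0,0.5,4],"fingers": 0.015},
  {"linear": [0,0,0],"delta_rot": [0,0,4],"fingers": 0.015},
  {"linear": [0,0,0],"delta_rot": [0,0,4],"fingers": 0.015},
  {"linear": [0,0,0],"delta_rot": [0,0,4],"fingers": 0.015},
  {"linear": [0,0,0],"delta_rot": [0,0,4],"fingers": 0.015},
  {"linear": [0,0,0],"delta_rot": [0,0,4],"fingers": 0.015},
  {"linear": [0,0,0],"delta_rot": [0,0,4],"fingers": 0.015},
  {"linear": [0,0,0],"delta_rot": [0,0,4],"fingers": 0.015},
  {"linear": [0,0,0],"delta_rot": [0,0,4],"fingers": 0.015},
  {"linear": [0,0,0],"delta_rot": [0,0,4],"fingers": 0.015},
  {"linear": [0,0,0],"delta_rot": [0,0,4],"fingers": 0.015},
  {"linear": [0,0,0],"delta_rot": [0,0,4],"fingers": 0.015},
])

```text
clock: 12.62
position: [0.6341, -0.0556, 0.1749]
ee_rot: [0.003, 0.888, -0.461, -0.004]
contact_force: [1.1, -0.5, -2.7]
width: 0.0255
```

Run:
```python
from h import *
to([0.637,-0.0536,0.175])
```

```text
shift mm [ 0.06 -3.52 -0.08] rot deg [0.49 0.24 0.  ] yaw -54.87 pos [ 0.6341 -0.0556  0.1749] F [ 1.1 -0.5 -2.7] M [-0.01 -0.35 -0.  ] w 0.0255 t 12.62 q6 0.76
```

send_rows([
  {"linear": [0,0,0],"delta_rot": [0.4,0.2,3],"fingers": 0.015},
  {"linear": [0,0,0],"delta_rot": [0,0,3],"fingers": 0.015},
  {"linear": [0,0,0],"delta_rot": [0,0,3],"fingers": 0.015},
  {"linear": [0,0,0],"delta_rot": [0,0,3],"fingers": 0.015},
  {"linear": [0,0,0],"delta_rot": [0,0,2],"fingers": 0.015},
])

```text
clock: 13.03
position: [0.6332, -0.0551, 0.175]
ee_rot: [0.001, 0.823, -0.568, -0.002]
contact_force: [2.0, -0.4, -2.9]
width: 0.0254
```

Run:
```python
from h import *
to([0.637,-0.0536,0.175])
```

```text
shift mm [-0.03 -4.08 -0.06] rot deg [0.18 0.08 0.  ] yaw -69.18 pos [ 0.6332 -0.0551  0.175 ] F [ 2.  -0.4 -2.9] M [-0.1  -0.4   0.06] w 0.0254 t 13.03 q6 1.01
```

send_rows([
  {"linear": [0,0,0],"delta_rot": [0,0,1.2],"fingers": 0.015},
  {"linear": [0,0,0],"delta_rot": [0,0,1.2],"fingers": 0.015},
  {"linear": [0,0,0],"delta_rot": [0,0,1.2],"fingers": 0.015},
  {"linear": [0,0,0],"delta_rot": [0,0,1.2],"fingers": 0.015},
])

```text
clock: 13.37
position: [0.6331, -0.0549, 0.175]
ee_rot: [0.001, 0.798, -0.603, -0.002]
contact_force: [1.8, -1.0, -2.5]
width: 0.0252
```

Run:
```python
from h import *
to([0.637,-0.0536,0.175])
print(st()['effort'][5])
```

```text
shift mm [-0.2  -4.08 -0.06] rot deg [0.2  0.09 0.  ] yaw -74.12 pos [ 0.6331 -0.0549  0.175 ] F [ 1.8 -1.  -2.5] M [-0.05 -0.31  0.05] w 0.0252 t 13.37 q6 1.1
-0.17587681766599417
```

send_rows([
  {"linear": [0,0,0],"delta_rot": [0,0,1.2],"fingers": 0.015},
  {"linear": [0,0,0],"delta_rot": [0,0,1.2],"fingers": 0.015},
])

```text
clock: 13.53
position: [0.6331, -0.0548, 0.175]
ee_rot: [0.001, 0.784, -0.621, -0.002]
contact_force: [0.2, -1.0, -2.5]
width: 0.0253
```

Run:
```python
from h import *
to([0.637,-0.0536,0.175])
print(st()['effort'][5])
```

```text
shift mm [-0.23 -4.06 -0.06] rot deg [0.21 0.09 0.  ] yaw -76.72 pos [ 0.6331 -0.0548  0.175 ] F [ 0.2 -1.  -2.5] M [-0.05 -0.4   0.07] w 0.0253 t 13.53 q6 1.14
-0.1785340765491128
```

send_rows([
  {"linear": [0,0,0],"delta_rot": [0,0,1.2],"fingers": 0.015},
  {"linear": [0,0,0],"delta_rot": [0,0,1.2],"fingers": 0.015},
])

```text
clock: 13.7
position: [0.6331, -0.0547, 0.175]
ee_rot: [0.001, 0.77, -0.638, -0.002]
contact_force: [1.2, 0.5, -3.3]
width: 0.0252
```

Run:
```python
from h import *
to([0.637,-0.0536,0.175])
print(st()['effort'][5])
```

```text
shift mm [-0.32 -4.06 -0.06] rot deg [0.21 0.1  0.  ] yaw -79.35 pos [ 0.6331 -0.0547  0.175 ] F [ 1.2  0.5 -3.3] M [-0.05 -0.37  0.02] w 0.0252 t 13.7 q6 1.19
-0.17848363146185875
```

send_rows([
  {"linear": [0,0,0],"delta_rot": [0,0,1.2],"fingers": 0.015},
  {"linear": [0,0,0],"delta_rot": [0,0,1.2],"fingers": 0.015},
])

```text
clock: 13.87
position: [0.6331, -0.0545, 0.175]
ee_rot: [0.001, 0.755, -0.656, -0.002]
contact_force: [1.7, -0.2, -1.8]
width: 0.0251
```

Run:
```python
from h import *
to([0.637,-0.0536,0.175])
print(st()['effort'][5])
```

```text
shift mm [-0.38 -4.04 -0.06] rot deg [0.22 0.1  0.  ] yaw -82.01 pos [ 0.6331 -0.0545  0.175 ] F [ 1.7 -0.2 -1.8] M [-0.02 -0.32  0.09] w 0.0251 t 13.87 q6 1.24
-0.17813201062381268
```

send_rows([
  {"linear": [0,0,0],"delta_rot": [0,0,1],"fingers": 0.015},
  {"linear": [0,0,0],"delta_rot": [0,0,1],"fingers": 0.015},
])

```text
clock: 14.03
position: [0.633, -0.0545, 0.175]
ee_rot: [0.001, 0.742, -0.671, -0.002]
contact_force: [1.6, 0.4, -2.5]
width: 0.0257
```

Run:
```python
from h import *
to([0.637,-0.0536,0.175])
print(st()['effort'][5])
```

```text
shift mm [-0.48 -4.03 -0.05] rot deg [0.22 0.1  0.  ] yaw -84.25 pos [ 0.633  -0.0545  0.175 ] F [ 1.6  0.4 -2.5] M [-0.   -0.4   0.08] w 0.0257 t 14.03 q6 1.27
-0.13725337106734514
```

send_rows([
  {"linear": [0,0,0],"delta_rot": [0,0,1],"fingers": 0.015},
  {"linear": [0,0,0],"delta_rot": [0,0,1],"fingers": 0.015},
])

```text
clock: 14.2
position: [0.633, -0.0544, 0.175]
ee_rot: [0.001, 0.729, -0.685, -0.002]
contact_force: [1.5, -0.3, -2.2]
width: 0.0259
```

Run:
```python
from h import *
to([0.637,-0.0536,0.175])
print(st()['effort'][5])
```

```text
shift mm [-0.54 -4.03 -0.06] rot deg [0.23 0.1  0.  ] yaw -86.46 pos [ 0.633  -0.0544  0.175 ] F [ 1.5 -0.3 -2.2] M [-0.03 -0.38  0.15] w 0.0259 t 14.2 q6 1.31
-0.06711130030453205
```

send_rows([
  {"linear": [0,0,0],"delta_rot": [0,0,0.8],"fingers": 0.015},
])

```text
clock: 14.28
position: [0.633, -0.0544, 0.175]
ee_rot: [0.001, 0.723, -0.691, -0.002]
contact_force: [1.1, 0.4, -2.0]
width: 0.0259
```

Run:
```python
from h import *
import numpy as np
for i in range(5):
    try: manip.get_image('side')
    except Exception: pass
    s=st(); print(round(s['clock'],2),yaw(s).round(2),round(s['effort'][5],3),np.round(s['moment'],3),np.round(s['contact_force'],1))
```

```text
14.33 -87.36 0.198 [-0.016 -0.343  0.145] [ 1.8 -0.5 -1.1]
14.38 -87.29 0.213 [ 0.031 -0.372  0.125] [ 1.2 -0.1 -3.1]
14.43 -87.26 0.149 [ 0.031 -0.387  0.149] [ 1.1  0.4 -1.7]
14.48 -87.25 0.128 [ 0.015 -0.39   0.109] [ 2.8 -0.7 -1.9]
14.53 -87.26 0.123 [ 0.024 -0.322  0.1  ] [ 0.9 -0.5 -1.9]
```

send_rows([
  {"linear": [0,0,0],"delta_rot": [0,0,0.8],"fingers": 0.015},
])

```text
clock: 14.62
position: [0.633, -0.0543, 0.175]
ee_rot: [0.001, 0.719, -0.695, -0.002]
contact_force: [0.6, 0.1, -2.3]
width: 0.0253
```

Run:
```python
from h import *
import numpy as np
for i in range(5):
    if i: manip.get_image('side')
    s=st(); print(round(s['clock'],2),yaw(s).round(2),round(s['effort'][5],3),np.round(s['moment'],3),np.round(s['contact_force'],1))
```

```text
14.62 -88.08 -0.046 [-0.007 -0.362  0.169] [ 0.6  0.1 -2.3]
14.67 -88.14 0.179 [ 0.043 -0.373  0.193] [ 0.9  0.  -2.5]
14.72 -88.07 0.225 [ 0.079 -0.353  0.188] [ 1.5  0.7 -2.2]
14.77 -88.06 0.178 [-0.001 -0.368  0.091] [ 2.5 -0.2 -1.9]
14.82 -88.05 0.163 [ 0.039 -0.303  0.14 ] [ 1.8  0.4 -2.2]
```

Torque rises with angle and now holds at about 0.15 N m, which is more than the 0.05 N m needed to turn it, so the screw is up against its stop. Backing off within the play and lifting out.

send_rows([
  {"linear": [0,0,0],"delta_rot": [0,0,-1.5],"fingers": 0.015},
  {"linear": [0,0,0],"delta_rot": [0,0,-1.5],"fingers": 0.015},
  {"linear": [0,0,-0.003],"delta_rot": [0,0,0],"fingers": 0.015},
  {"linear": [0,0,-0.003],"delta_rot": [0,0,0],"fingers": 0.015},
])

```text
clock: 15.15
position: [0.6329, -0.0545, 0.1792]
ee_rot: [0.001, 0.737, -0.676, -0.003]
contact_force: [3.1, -0.4, -6.5]
width: 0.0254
```

Run:
```python
from h import *
to([0.633,-0.0536,0.25])
```

```text
shift mm [ -1.03   0.22 -70.83] rot deg [0.3  0.14 0.  ] yaw -85.05 pos [ 0.6329 -0.0545  0.1792] F [ 3.1 -0.4 -6.5] M [-0.04 -0.69 -0.01] w 0.0254 t 15.15 q6 1.29
```

send_rows([
  {"linear": [0,-0.001,-0.003],"delta_rot": [0,0,0],"fingers": 0.015},
  {"linear": [0,0,-0.004],"delta_rot": [0,0,0],"fingers": 0.015},
  {"linear": [0,0,-0.005],"delta_rot": [0,0,0],"fingers": 0.015},
  {"linear": [0,0,-0.01],"delta_rot": [0,0,0],"fingers": 0.015},
  {"linear": [0,0,-0.015],"delta_rot": [0,0,0],"fingers": 0.015},
  {"linear": [0,0,-0.02],"delta_rot": [0,0,0],"fingers": 0.015},
  {"linear": [0,0,-0.015],"delta_rot": [0,0,0],"fingers": 0.015},
  {"linear": [0,0,0],"delta_rot": [0,0,0],"fingers": 0.015},
])

```text
clock: 15.82
position: [0.6291, -0.054, 0.2565]
ee_rot: [0.005, 0.736, -0.677, -0.008]
contact_force: [0.8, 0.2, -3.4]
width: 0.0255
```

Run:
```python
from h import *
to([0.5105,-0.206,0.25],-85)
save('wrist','w7.png')
a=cv2.imread('pics/w7.png')
cv2.imwrite('pics/c7.png',cv2.resize(a[120:330,180:340],(480,630))[:600])
```

```text
shift mm [141.57 130.78   8.27] rot deg [ 1.11  0.3  -0.2 ] yaw -85.2 pos [ 0.6291 -0.054   0.2565] F [ 0.8  0.2 -3.4] M [-0.01 -0.15  0.01] w 0.0255 t 15.82 q6 1.29
```

send_rows([
  {"linear": [0.015,0.014,0],"delta_rot": [1.1,0.3,0],"fingers": 0.015},
  {"linear": [0.025,0.023,0],"delta_rot": [0,0,0],"fingers": 0.015},
  {"linear": [0.025,0.024,0],"delta_rot": [0,0,0],"fingers": 0.015},
  {"linear": [0.025,0.024,0],"delta_rot": [0,0,0],"fingers": 0.015},
  {"linear": [0.025,0.023,0],"delta_rot": [0,0,0],"fingers": 0.015},
  {"linear": [0.018,0.016,0],"delta_rot": [0,0,0],"fingers": 0.015},
  {"linear": [0.008,0.006,0],"delta_rot": [0,0,0],"fingers": 0.015},
  {"linear": [0,0,0],"delta_rot": [0,0,0],"fingers": 0.015},
])

```text
clock: 16.53
position: [0.5013, -0.2063, 0.2496]
ee_rot: [0.002, 0.738, -0.675, -0.007]
contact_force: [-0.3, 0.3, -4.4]
width: 0.0257
```

Run:
```python
from h import *
to([0.5105,-0.206,0.225],-85)
save('wrist','w8.png')
print(proj('wrist',[[.513,-.206,.114]]))
a=cv2.imread('pics/w8.png')
cv2.imwrite('pics/c8.png',cv2.resize(a[130:280,190:340],(600,600),interpolation=cv2.INTER_CUBIC))
```

```text
shift mm [ 0.71 -9.49 24.51] rot deg [0.7  0.43 0.08] yaw -84.92 pos [ 0.5013 -0.2063  0.2496] F [-0.3  0.3 -4.4] M [ 0.04 -0.04 -0.03] w 0.0257 t 16.53 q6 0.96
[[260.89333153 175.96765802]]
```

View pics/c8.png

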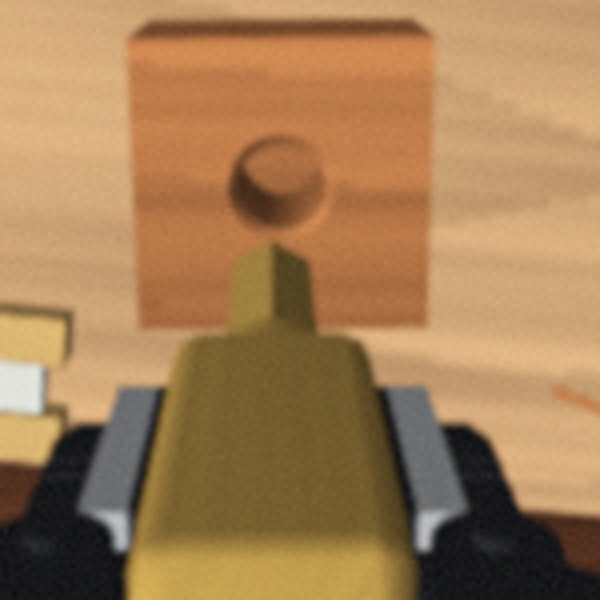

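The bore is clear at crop (279,182), with the key tip just nearer the robot at (274,243). Computing the correction.

Run:
```python
from h import *
b=onz('wrist',[(259.4,175.2)],.114)[0]; print('bore',b)
s=st(); r=Rt(s)
for oy in [0,-.001,-.002,-.003]:
  for e,z in [(-.0053,.102),(-.0078,.098)]: print(oy,e,proj('wrist',[s['position']+r.apply((0,oy+e,z))]).round(1))
for oy in [0,-.001,-.0025]:
  print(oy); yy=np.radians(-85); to([b[0]-oy*np.sin(yy),b[1]+oy*np.cos(yy),.22],-85)
```

```text
bore [ 0.51356561 -0.20463475  0.114     ]
0 -0.0053 [[257.8 194.4]]
0 -0.0078 [[257.8 192.7]]
-0.001 -0.0053 [[257.8 193.2]]
-0.001 -0.0078 [[257.8 191.4]]
-0.002 -0.0053 [[257.8 192. ]]
-0.002 -0.0078 [[257.8 190.2]]
-0.003 -0.0053 [[257.8 190.7]]
-0.003 -0.0078 [[257.8 188.9]]
0
shift mm [  0.56 -12.11  29.44] rot deg [0.69 0.48 0.11] yaw -84.89 pos [ 0.5018 -0.2054  0.2496] F [ 1.   0.4 -3.4] M [-0.01 -0.03  0.01] w 0.0255 t 16.58 q6 0.96
-0.001
shift mm [  0.56 -11.11  29.45] rot deg [0.69 0.48 0.11] yaw -84.89 pos [ 0.5018 -0.2054  0.2496] F [ 1.   0.4 -3.4] M [-0.01 -0.03  0.01] w 0.0255 t 16.58 q6 0.96
-0.0025
shift mm [ 0.56 -9.61 29.47] rot deg [0.69 0.48 0.11] yaw -84.89 pos [ 0.5018 -0.2054  0.2496] F [ 1.   0.4 -3.4] M [-0.01 -0.03  0.01] w 0.0255 t 16.58 q6 0.96
```

send_rows([
  {"linear": [0.0005,-0.01,0.008],"delta_rot": [0.7,0.5,0],"fingers": 0.015},
  {"linear": [0,0,0.01],"delta_rot": [0,0,0],"fingers": 0.015},
  {"linear": [0,0,0.006],"delta_rot": [0,0,0],"fingers": 0.015},
  {"linear": [0,0,0],"delta_rot": [0,0,0],"fingers": 0.015},
])

```text
clock: 16.92
position: [0.5139, -0.2008, 0.2235]
ee_rot: [-0.002, 0.739, -0.674, -0.001]
contact_force: [-0.7, 0.2, -4.8]
width: 0.0255
```

Run:
```python
from h import *
to([0.5113,-0.2048,0.18],-85)
```

```text
shift mm [ 3.94  3.   43.43] rot deg [-0.09  0.23  0.24] yaw -84.76 pos [ 0.5139 -0.2008  0.2235] F [-0.7  0.2 -4.8] M [0.07 0.03 0.03] w 0.0255 t 16.92 q6 0.98
```

send_rows([
  {"linear": [0.004,0.003,0.002],"delta_rot": [0,0.2,0],"fingers": 0.015},
  {"linear": [0,0,0.002],"delta_rot": [0,0,0],"fingers": 0.015},
  {"linear": [0,0,0],"delta_rot": [0,0,0],"fingers": 0.015},
])

```text
clock: 17.17
position: [0.5113, -0.2033, 0.2181]
ee_rot: [-0.0, 0.74, -0.673, -0.001]
contact_force: [0.5, 0.5, -4.9]
width: 0.0257
```

Run:
```python
from h import *
to([0.5113,-0.2048,0.18],-85)
```

```text
shift mm [ 1.62  0.14 38.07] rot deg [0.05 0.13 0.42] yaw -84.58 pos [ 0.5113 -0.2033  0.2181] F [ 0.5  0.5 -4.9] M [ 0.01 -0.    0.02] w 0.0257 t 17.17 q6 0.97
```

Good to within 1.6 mm. Descending into the bore.

send_rows([
  {"linear": [0.0016,0,0.004],"delta_rot": [0,0,0],"fingers": 0.015},
  {"linear": [0,0,0.005],"delta_rot": [0,0,0],"fingers": 0.015},
  {"linear": [0,0,0.005],"delta_rot": [0,0,0],"fingers": 0.015},
])

```text
clock: 17.42
position: [0.5116, -0.2058, 0.2055]
ee_rot: [0.0, 0.74, -0.673, 0.0]
contact_force: [-2.1, -0.5, -2.8]
width: 0.0259
```

Run:
```python
from h import *
to([0.5113,-0.2048,0.18],-85)
```

```text
shift mm [-1.01  0.19 25.53] rot deg [-0.02 -0.04  0.45] yaw -84.55 pos [ 0.5116 -0.2058  0.2055] F [-2.1 -0.5 -2.8] M [-0.1   0.47 -0.02] w 0.0259 t 17.42 q6 0.97
```

send_rows([
  {"linear": [-0.0005,0.0015,0.003],"delta_rot": [0,0,0],"fingers": 0.015},
  {"linear": [0,0.0005,0.005],"delta_rot": [0,0,0],"fingers": 0.015},
  {"linear": [0,0,0.005],"delta_rot": [0,0,0],"fingers": 0.015},
])

```text
clock: 17.67
position: [0.5095, -0.2055, 0.191]
ee_rot: [-0.0, 0.74, -0.673, 0.001]
contact_force: [-0.2, -0.1, -3.8]
width: 0.0253
```

Run:
```python
from h import *
to([0.5113,-0.2048,0.18],-85)
```

```text
shift mm [-0.5  -1.82 10.96] rot deg [-0.08 -0.02  0.41] yaw -84.59 pos [ 0.5095 -0.2055  0.191 ] F [-0.2 -0.1 -3.8] M [ 0.05 -0.   -0.03] w 0.0253 t 17.67 q6 0.97
```

send_rows([
  {"linear": [0,0,0.004],"delta_rot": [0,0,0],"fingers": 0.015},
  {"linear": [0,0,0.003],"delta_rot": [0,0,0],"fingers": 0.015},
  {"linear": [0,0,0.002],"delta_rot": [0,0,0],"fingers": 0.015},
  {"linear": [0,0,0],"delta_rot": [0,0,0],"fingers": 0.015},
])

```text
clock: 18.0
position: [0.5095, -0.2052, 0.1799]
ee_rot: [-0.001, 0.74, -0.673, 0.0]
contact_force: [-1.4, 0.1, 0.6]
width: 0.0257
```

Run:
```python
from h import *
to([0.5113,-0.2048,0.18],-85)
```

```text
shift mm [-0.26 -1.8  -0.08] rot deg [-0.06  0.04  0.39] yaw -84.61 pos [ 0.5095 -0.2052  0.1799] F [-1.4  0.1  0.6] M [0.14 0.26 0.04] w 0.0257 t 18.0 q6 0.97
```

The key is bottomed at the pick-up height and its weight is carried. Opening, then rising straight up.

send_rows([
  {"linear": [0,0,0],"delta_rot": [0,0,0],"fingers": 0.035},
  {"linear": [0,0,0],"delta_rot": [0,0,0],"fingers": 0.05},
  {"linear": [0,0,0],"delta_rot": [0,0,0],"fingers": 0.06},
  {"linear": [0,0,0],"delta_rot": [0,0,0],"fingers": 0.06},
  {"linear": [0,0,-0.01],"delta_rot": [0,0,0],"fingers": 0.06},
  {"linear": [0,0,-0.02],"delta_rot": [0,0,0],"fingers": 0.06},
  {"linear": [0,0,-0.03],"delta_rot": [0,0,0],"fingers": 0.06},
  {"linear": [0,0,-0.03],"delta_rot": [0,0,0],"fingers": 0.06},
  {"linear": [0,0,-0.03],"delta_rot": [0,0,0],"fingers": 0.06},
  {"linear": [0,0,0],"delta_rot": [0,0,0],"fingers": 0.06},
])

```text
clock: 18.83
position: [0.5104, -0.2057, 0.31]
ee_rot: [-0.002, 0.74, -0.673, 0.003]
contact_force: [-0.3, -0.1, 1.9]
width: 0.0601
```

Run:
```python
from h import *
to([0.5113,-0.2048,0.18],-85)
save('wrist','w9.png'); save('side','s9.png')
a=cv2.imread('pics/w9.png')[100:250,180:340]; b=cv2.imread('pics/side0.png')[110:190,245:310]; c=cv2.imread('pics/s9.png')[110:190,245:310]
f=lambda i:cv2.resize(i,(250,300),interpolation=cv2.INTER_CUBIC)
cv2.imwrite('pics/c9.png',np.hstack([f(a),f(b),f(c)]))
```

```text
shift mm [ -1.05  -0.15 130.04] rot deg [-0.34 -0.12  0.39] yaw -84.61 pos [ 0.5104 -0.2057  0.31  ] F [-0.3 -0.1  1.9] M [-0.02 -0.01  0.03] w 0.0601 t 18.83 q6 0.97
```

View pics/c9.png

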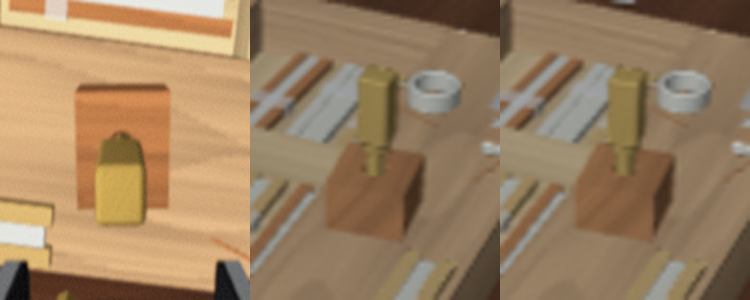

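Key stands upright in its rest, matching the first picture (left: wrist; middle: before; right: now). There is plenty of time, so I'll check the screw's angle from above.

send_rows([
  {"linear": [-0.02,-0.02,0],"delta_rot": [0,0,0],"fingers": 0.06},
  {"linear": [-0.025,-0.025,0],"delta_rot": [0,0,0],"fingers": 0.06},
  {"linear": [-0.025,-0.025,0],"delta_rot": [0,0,0],"fingers": 0.06},
  {"linear": [-0.025,-0.025,0.005],"delta_rot": [0,0,0],"fingers": 0.06},
  {"linear": [-0.025,-0.025,0.015],"delta_rot": [0,0,0],"fingers": 0.06},
  {"linear": [-0.02,-0.015,0.02],"delta_rot": [0,0,0],"fingers": 0.06},
  {"linear": [0,0,0.01],"delta_rot": [0,0,0],"fingers": 0.06},
  {"linear": [0,0,0],"delta_rot": [0,0,0],"fingers": 0.06},
  {"linear": [0,0,0],"delta_rot": [0,0,0],"fingers": 0.06},
])

```text
clock: 19.68
position: [0.6295, -0.0464, 0.2436]
ee_rot: [0.004, 0.738, -0.675, -0.007]
contact_force: [-0.1, -0.4, 0.1]
width: 0.0598
```

```bash
cat > fit.py <<'E'
from h import *
from scipy.optimize import least_squares
to([0.635,-0.053,0.26])
save('wrist','wA.png'); a=cv2.imread('pics/wA.png',0)
u=proj('wrist',[[.6355,-.0537,.087]])[0]; x0,y0=(u-20).astype(int); print(u)
c=cv2.resize(a[y0:y0+40,x0:x0+40],(600,600),interpolation=cv2.INTER_CUBIC); cv2.imwrite('pics/cA.png',cv2.resize(cv2.imread('pics/wA.png')[y0-20:y0+60,x0-20:x0+60],(600,600),interpolation=cv2.INTER_CUBIC))
m=(c<130).astype(np.uint8); n,l,s,ce=cv2.connectedComponentsWithStats(m)
best=None
for i in range(1,n):
    if s[i,4]<8000: continue
    cs=max(cv2.findContours((l==i).astype(np.uint8),0,cv2.CHAIN_APPROX_NONE)[0],key=len).reshape(-1,2)
    P=onz('wrist',[(p[0]/15+x0-.47,p[1]/15+y0-.47) for p in cs],.087)[:,:2]*1000
    def f(p):
        d=P-p[:2]; th=np.arctan2(d[:,1],d[:,0])-p[2]; ph=(th+np.pi/6)%(np.pi/3)-np.pi/6
        return np.hypot(*d.T)*np.cos(np.pi/6-np.abs(ph))-p[3]
    b=min((least_squares(f,[*P.mean(0),t,7]) for t in np.radians([0,15,30,45])),key=lambda r:r.cost)
    print(s[i],b.x[:2],'corner',np.degrees(b.x[2])%60,'ap',b.x[3],'rms',np.sqrt(2*b.cost/len(P)))
E
python3 fit.py
```

```text
shift mm [  6.96  -4.63 -16.51] rot deg [0.93 0.31 0.  ] yaw -84.87 pos [ 0.6295 -0.0464  0.2436] F [-0.1 -0.4  0.1] M [ 0.   -0.03  0.01] w 0.0598 t 19.68 q6 1.3
[266.4151758  175.79475508]
[  185     0   339   229 56703] [650.36277628 -55.08309774] corner 59.821465549718056 ap 8.318200085820317 rms 2.03777731413739
[  203   210   232   241 38944] [634.99315681 -53.90625138] corner 11.918343871782483 ap 6.800584529479238 rms 0.5504422726313583
[  140   442   327   158 35744] [620.61537396 -54.08069786] corner 57.25722005353654 ap 7.2194863792849375 rms 2.6911506263430915
```

The hexagon fit gives θ ≈ 167° ± 2°. The stop is at 166° and snug starts at 163°, so this agrees with the torque reading. Handing in.

```bash
python3 -c "
from h import *
to([0.635,-0.053,0.26]); print(manip.sign_off())"
```

```text
shift mm [  6.56  -5.02 -16.51] rot deg [0.96 0.31 0.  ] yaw -84.91 pos [ 0.6291 -0.0468  0.2436] F [-0.7 -0.4 -0.6] M [ 0.03 -0.01  0.  ] w 0.0599 t 19.73 q6 1.3
the job is handed in; nothing more can be done
None
```

The clamp screw is turned up tight and the brass key is standing back in its rest. I handed the job in at about 19.7 s; the hand-in gives no verdict.

- **Turning:** I located the socket by camera and lowered the key into it with about 1–3 N of contact. I turned the screw about 160° at the gripper in one grip, reading the torque in short steps near the end instead of regripping for each part turn.
- **Tightness:** The holding torque rose from about 0.06 to about 0.15 N m, below the 0.25 N m limit. A hexagon fit from above afterwards gave about 167° ± 2°, against the stop at 166° and snug from 163°. That fit was rougher than the first (0.55 mm against 0.17 mm rms), so the torque is the firmer evidence.
- **Key:** It bottomed in the bore at the same height it was picked up from. The last picture shows it upright and released, and the gripper was clear of everything.
- **Other things on the rim:** The arm never came near them. I made no separate measurement that they stayed put, though those visible in the last crops looked unmoved.
- **What disagreed:** One move call was refused because of missing fields. The screw turned out about 2 mm further along the slot than the camera estimate. The tool also drifted a few millimetres on some moves, which I corrected each time.

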